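# Lock away the day's silver

### The job

Put the day's silver away at the smith's bench: lay every loose silver bar flat in the tray of the stock rack that already holds a silver bar, not the one with the copper bar. Then fetch the square key from its wooden stand, push it fully into the lock socket of that silver tray and turn it until the red locking bar lies all the way across the tray; finally draw the key out and stand it back upright in the hole of its stand. Leave the other lock, the copper bar, the hammer, the jar and the screwdriver alone.

Things in the scene. Friction and masses are not known exactly. Their poses are not given: they have to be found in the camera images.
- rack: fixed green steel stock rack, 290 (x) by 350 (y) mm. Origin: underside centre, on the bench. Two trays along its y: left inside y = 3 to 113 mm, right y = -113 to -3 mm, both x = -139 to 139 mm. Tray floors at z = 6 mm, wall tops 28 mm. The locks stand outside the trays on low platforms at x = 0, y = 147 (left) and -147 mm (right). Yaw within 0.1 rad of the world's
- silver_sample: silver-coloured bar that already lies flat in one of the trays (left or right, changes from start to start) near that tray's far end (x about +110 mm in the rack), lying across the tray; 90 x 16 x 14 mm, 0.23 kg. Origin: its centre; x along its length, z up
- copper_sample: copper bar, the same size, lying in the same way in the other tray. Origin: its centre; x along its length
- silver1: loose silver bar, 90 x 16 x 14 mm, about 0.23 kg, lying flat on the bench to the left of the rack; may be absent (3 to 5 of the five are there). Origin: its centre; x along its length, z up
- silver2: loose silver bar, 90 x 16 x 14 mm, about 0.23 kg, lying flat on the bench to the left of the rack; may be absent (3 to 5 of the five are there). Origin: its centre; x along its length, z up
- silver3: loose silver bar, 90 x 16 x 14 mm, about 0.23 kg, lying flat on the bench to the left of the rack; may be absent (3 to 5 of the five are there). Origin: its centre; x along its length, z up
- silver4: loose silver bar, 90 x 16 x 14 mm, about 0.23 kg, lying flat on the bench to the left of the rack; may be absent (3 to 5 of the five are there). Origin: its centre; x along its length, z up
- silver5: loose silver bar, 90 x 16 x 14 mm, about 0.23 kg, lying flat on the bench to the left of the rack; may be absent (3 to 5 of the five are there). Origin: its centre; x along its length, z up
- lock_left (a joint): lock of the left tray: 0 = red locking bar parked, pointing to the robot, clear of the tray; 1.4 rad = end stop, bar straight across its tray. Grows counter-clockwise from above. Starts at 0 to 0.12, stays where left, turns with 0.12 N m. The red bar is 18 mm wide, reaches 117 mm from the axis, underside 31 and top 39 mm above the bench: it clears bars lying flat, not stacked ones
- lock_right (a joint): lock of the right tray (rack -y side): the same mirrored, 0 parked, 1.4 rad at the stop across its tray; grows clockwise seen from above
- lock_left_socket (a point): centre of the mouth of the left lock's square socket, in the top of its 42 mm square steel hub, 52 mm above the bench, opening upwards. Socket 15.5 mm square, 30 mm deep, 2 mm chamfer. Turns with the lock: x points along the red locking bar, the sides are parallel to x and y
- lock_right_socket (a point): the same for the right lock
- key: T-shaped square key, 0.2 kg, upright in its stand: steel shank 14 mm square, 56 mm long, its sides parallel to x and y; on top a brass cross handle 70 (x) by 16 (y) by 20 (z) mm, from 56 to 76 mm above the foot. Origin: centre of the foot's underside; z up the shank. In a socket it has about 0.12 rad of play each way
- stand: dark wooden block, fixed, 60 x 60 x 34 mm, with a square hole 19 mm wide and 28 mm deep in the middle of its top (floor of the hole 6 mm above the bench), 3 mm chamfer. Origin: centre of the underside; x and y parallel to the hole's sides
- hammer: hammer lying beyond the rack, about 240 mm long; leave alone
- jar: closed glass jar, 66 mm wide, 70 mm high, standing on the bench; leave alone
- screwdriver: screwdriver with a wooden handle, about 200 mm long, lying beyond the rack; leave alone

How it is judged:
By the outcome, as a careful person would: the job done as asked, in the order asked, and still so for the second after the job is handed in, with the robot touching nothing.
Of silver1, silver2, silver3, silver4, silver5 only 3 to 5 are there at a start; the rules pass over those that are not, and their reading is None.
At some moment in a run one of silver1, silver2, silver3, silver4, silver5 may be knocked a few centimetres aside while the robot is not near it.
It also fails if it takes over 210 s, if anything falls off the work surface, if the arm or the gripper's body presses on something with over 40 N, if the wrist force passes 120 N, or if a joint passes its speed limit or range.

### The arm

A 6-joint arm with a two-finger parallel gripper is mounted at the origin on the work surface. World frame = base frame: x ahead of the robot, y to its left, z up, the work surface at z = 0. Lengths are in m, angles in rad, forces in N, time in s.
With the tool pointing down it reaches from about 0.375 to 0.925 m from the base axis. Payload 5.7 kg.
Tool frame: the origin (TCP) lies at the very end of the fingers, on their centre line; the grasp point (between the pads) lies 19 mm behind it; z points along the fingers, y is the line along which they close (so a half turn about z gives the same grasp; the last joint's range is limited). The gripper opens to 88 mm and grips with 3 to 60 N. Pads are 20 mm wide; open, the fingers measure 115 mm over their backs; the gripper's body (75 mm by 178 mm) begins 61 mm behind the grasp point.
Start: joints at [-1.42, 0.359, 1.51, -0, 1.272, -0.115], TCP at [0.158, -0.579, 0.223] pointing down, gripper open.
Joint ranges: [-2.97, 2.97], [-1.01, 2.36], [0.21, 2.38], [-0.96, 4.11], [0.2, 2.71], [-2.98, 2.98]. Speed limits (rad/s): [2.39, 2.39, 3.14, 3.14, 3.14, 3.14].

### API

Orientations are given as a rotation vector (axis times angle).
In Python, from rig import env gives the robot as it stands.
- The arm moves only by the shell command python3 inch.py FILE [OPENING] [FORCE], which reads ROWS from the file FILE. ROWS is a JSON list of rows, 1 to 10 of them, each of 4 numbers: dx, dy, dz in m, then a turn about the tool's z in rad; each row is the pose to reach, as a shift and turn from the pose commanded when the command began, along the tool's axes at that moment; what a row does not reach only later rows make up. A row lasts 1/12 s, in which the tool goes at most 0.0417 m and 0.125 rad, less where a joint would pass 70% of its speed; a pose out of reach is approached as far as the arm can. OPENING is the finger opening in m, set as the command begins (- or left out keeps the last). The fingers move at their own pace and stop on an object; FORCE is the grip in N (left out, the last holds). Time passes only in rows, so rows that do not move let the fingers close. It prints the time, the measured TCP pose, the force, the opening and the grip force at its end. Input that does not fit is refused with a message, and nothing moves.
- env.observe(): the state, without advancing time (a new reading comes with each control period).
- env.snapshot(name): name is "side" or "top" or "wrist"; returns the picture (400x640x3 uint8, red, green, blue); there is no depth.
- env.calibration(name): a dict with "fov_y" (degrees; the focal length in pixels is half the picture's height over the tangent of half this angle, whatever the lens; pixels are square), "cx", "cy" (the principal point, pixels), "eye" and "attitude" of the camera in the world. Camera axes: x right, y down, z forward; pixel columns grow to the right and rows downward; lengths in m; the calibration is good to about 2 mm. The wrist camera is an equidistant fisheye: a pixel r from the principal point sees the ray r / f radians off the axis. A picture is of the moment at which its call begins: read the wrist's pose just before it. calibration takes no time and is no camera call; for the wrist camera it gives the pose at the moment of the call.
- env.sign_off(): hands the job in; it is judged then, once.
The state is a dict: "t": time; "joint_pos": joint angles; "joint_velocities": joint speeds; "joint_efforts": joint torques, N m; "tcp_pos": TCP position; "orientation": TCP orientation; "wrist_force": force on the tool from outside, world axes, zero at the start; "moment": the same for the moment, N m; "opening": finger opening in m; "gripper_force": force on a finger pad.
Only numpy, scipy, OpenCV 4.12 (cv2) and the standard library are available. Lean on these libraries where they do the work, as an engineer would, in place of code of your own. Each camera call takes 0.05 s, during which the arm holds its last target. There are 200 camera calls.

## Working session

There is one attempt and no reset: what is moved stays moved. The work goes in short steps, Python scripts to look and compute and a shell command to move; the robot and the scene stay as the last step left them, time stands still between calls to the robot, and variables do not carry over. Pictures are saved under pics/ and viewed, at most 14 in all, crops included, and the job is handed in when it is done.

```bash
ls; mkdir -p pics
python3 - <<'E'
from rig import env
import cv2
for n in ("top","side"):
    cv2.imwrite(f"pics/{n}0.png",env.snapshot(n)[:,:,::-1]); print(n,env.calibration(n))
s=env.observe(); print(s)
E
```

```text
inch.py
pics
rig.py
top {'fov_y': 50.285046714157694, 'cx': 313.23573194801514, 'cy': 199.88563542306875, 'eye': array([0.44348519, 0.02679712, 1.11033762]), 'attitude': array([-2.16518457,  2.13143797, -0.18165256])}
side {'fov_y': 56.319927371769495, 'cx': 325.75235450258697, 'cy': 192.34751605650877, 'eye': array([ 0.30649926, -0.73497903,  0.5994547 ]), 'attitude': array([-2.11870027,  0.43477654, -0.24348107])}
{'t': 0.1, 'joint_pos': array([-1.42009470e+00,  3.59435049e-01,  1.51131542e+00,  2.29382069e-05,
        1.27250448e+00, -1.15079117e-01]), 'joint_velocities': array([-0.00012669, -0.00043963, -0.00108663, -0.00203303, -0.00058535,
       -0.00124594]), 'joint_efforts': array([-8.84182396e-05, -5.16357708e+01, -2.71406829e+01,  6.78026257e-02,
        2.78348511e-02, -3.74927515e-05]), 'tcp_pos': array([ 0.15751661, -0.57831139,  0.22189576]), 'orientation': array([-3.11224706e+00, -4.16028911e-01,  1.20729652e-05]), 'wrist_force': array([-0.21389097, -0.46141975,  0.5355683 ]), 'moment': array([0.02846065, 0.0445012 , 0.01812061]), 'gripper_force': 0.0, 'opening': 0.08790709908427279}
```
View pics/top0.png

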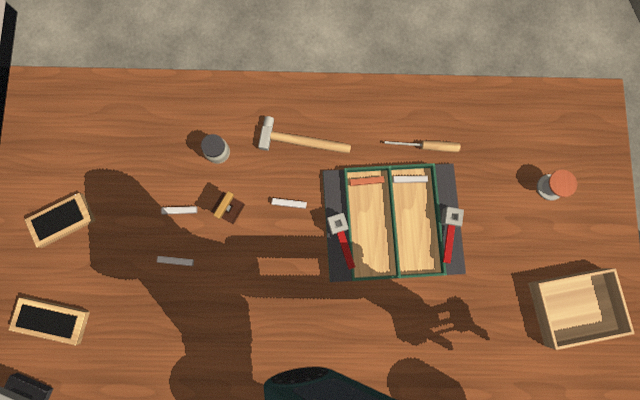

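View pics/side0.png

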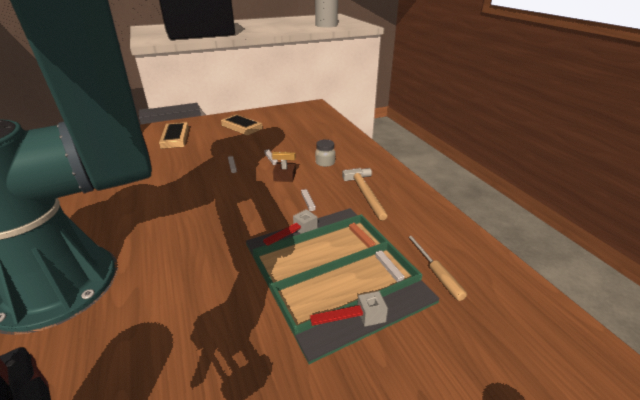

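The top picture shows three loose bars, near (180,210), (175,261) and (289,203). The stand and key are at (220,203). The right tray holds silver and the left copper, with the right lock hub at (454,216). The side picture agrees: three loose bars, and a silver sample in the near (right) tray.

Create h.py:
```python
import numpy as np, cv2
from scipy.spatial.transform import Rotation as R
from rig import env
def ray(c,name,uv):
    f=200/np.tan(np.radians(c['fov_y']/2)); d=(np.array(uv,float).reshape(-1,2)-[c['cx'],c['cy']])/f
    if name=='wrist':
        r=np.linalg.norm(d,axis=1,keepdims=True)+1e-12; v=np.hstack([d/r*np.sin(r),np.cos(r)])
    else: v=np.hstack([d,np.ones((len(d),1))])
    return R.from_rotvec(c['attitude']).apply(v)
def plane(c,name,uv,z):
    v=ray(c,name,uv); return (c['eye']+v*((z-c['eye'][2])/v[:,2:]))[:,:2]
def pix(c,name,P):
    f=200/np.tan(np.radians(c['fov_y']/2)); q=R.from_rotvec(c['attitude']).inv().apply(np.atleast_2d(P)-c['eye'])
    n=np.linalg.norm(q[:,:2],axis=1,keepdims=True); k=np.arctan2(n,q[:,2:])/n if name=='wrist' else 1/q[:,2:]
    return q[:,:2]*k*f+[c['cx'],c['cy']]
def rects(c,name,mask,z,amin=0):
    """blobs -> (area px, px centre, world centre, length, width, yaw), measured on plane z"""
    out=[]
    for k in cv2.findContours(mask.astype(np.uint8),cv2.RETR_EXTERNAL,cv2.CHAIN_APPROX_NONE)[0]:
        a=cv2.contourArea(k)
        if a<amin: continue
        w=plane(c,name,k.reshape(-1,2),z)
        (x,y),(l,b),_=rr=cv2.minAreaRect((w*1000).astype(np.float32))
        p=cv2.boxPoints(rr); e=[p[1]-p[0],p[2]-p[1]]; e=max(e,key=np.linalg.norm)
        out.append((a,k.reshape(-1,2).mean(0).round(0),np.round([x/1000,y/1000],4),round(max(l,b)),round(min(l,b)),round(np.arctan(e[1]/e[0]) if abs(e[0])>1e-6 else np.pi/2,3)))
    return out
def go(p,yaw=None):
    """shift in tool axes from the present pose to world p; yaw = wanted direction of closing (mod pi)"""
    s=env.observe(); r=R.from_rotvec(s['orientation']); d=r.inv().apply(np.array(p)-s['tcp_pos'])
    t=None
    if yaw is not None:
        y=r.as_matrix()[:,1]; cur=np.arctan2(y[1],y[0]); t=-((yaw-cur+np.pi/2)%np.pi-np.pi/2)
        t=round(t,3)
    print('t',round(s['t'],1),'tcp',s['tcp_pos'].round(4),'shift',d.round(4),'turn',t,'j6',round(s['joint_pos'][5],2))
```

Run:
```python
from h import *
im=cv2.imread('pics/top0.png'); c=env.calibration('top'); hsv=cv2.cvtColor(im,cv2.COLOR_BGR2HSV); h,s,v=cv2.split(hsv)
m=((s<60)&(v>70)); m[:150]=0; m[300:]=0
print('silver');[print(*q) for q in rects(c,'top',m,.014,60)]
red=((h<5)|(h>174))&(s>180)&(v>90); print('red');[print(*q) for q in rects(c,'top',red,.039,60)]
g=(h>60)&(h<95)&(s>80); g[:150]=0;g[300:]=0; print('green');[print(*q) for q in rects(c,'top',g,.028,100)]
br=(h>17)&(h<30)&(s>120)&(v>120); br[:170]=0; br[240:]=0; br[:,:190]=0; br[:,260:]=0; print('brass');[print(*q) for q in rects(c,'top',br,.082,30)]
print(env.calibration('wrist'))
```

```text
silver
198.5 [175. 260.] [0.452  0.3599] 91 16 1.482
196.0 [179. 210.] [0.5818 0.3588] 90 17 -1.516
190.0 [289. 203.] [0.605  0.0756] 91 18 1.462
187.5 [410. 179.] [ 0.6734 -0.2414] 93 16 -1.553
266.0 [546. 188.] [ 0.6562 -0.6017] 67 48 0.282
887.5 [334. 202.] [ 0.6113 -0.0418] 169 51 0.179
1540.0 [450. 222.] [ 0.5735 -0.3499] 288 62 0.07
345.0 [637. 192.] [ 0.6481 -0.8388] 235 22 -0.103
230.5 [216. 154.] [0.7261 0.2711] 66 33 -1.552
red
197.5 [346. 249.] [ 0.4855 -0.0716] 92 18 0.329
217.0 [449. 244.] [ 0.5043 -0.3304] 94 18 -0.16
green
5368.5 [386. 221.] [ 0.5618 -0.1956] 287 239 0.076
brass
68.5 [223. 204.] [0.5884 0.2307] 65 17 -0.543
{'fov_y': 65.70646984690485, 'cx': 320.92644211611713, 'cy': 200.045590658339, 'eye': array([ 0.23265083, -0.55805584,  0.3839824 ]), 'attitude': array([ 2.30731351, -1.76274722, -0.25654742])}
```

```bash
python3 -c "
from h import *
go([.605,.0756,.15],-.109)"
```

```text
t 0.1 tcp [ 0.1575 -0.5783  0.2219] shift [ 0.6035 -0.5133  0.0729] turn -1.196 j6 -0.12
```

```bash
echo '[[0.03, -0.025, 0, 0], [0.06, -0.05, 0, 0], [0.09, -0.075, 0, 0], [0.12, -0.1, 0, 0], [0.15, -0.125, 0, 0], [0.18, -0.15, 0, 0], [0.21, -0.175, 0, 0], [0.24, -0.2, 0, 0], [0.27, -0.23, 0, 0], [0.3, -0.255, 0, 0]]' > next.json && python3 inch.py next.json && echo '[[0.03, -0.025, 0, -0.12], [0.06, -0.05, 0, -0.24], [0.09, -0.075, 0.01, -0.36], [0.12, -0.1, 0.02, -0.48], [0.15, -0.125, 0.03, -0.6], [0.18, -0.15, 0.04, -0.72], [0.21, -0.18, 0.05, -0.84], [0.25, -0.21, 0.06, -0.96], [0.28, -0.24, 0.07, -1.08], [0.303, -0.258, 0.073, -1.196]]' > next.json && python3 inch.py next.json; echo '[[0, 0, 0, 0], [0, 0, 0, 0]]' > next.json && python3 inch.py next.json
python3 - <<'E'
from h import *
go([.605,.0756,.15],-.109)
c=env.calibration('wrist'); im=env.snapshot('wrist')[:,:,::-1]; cv2.imwrite('pics/w1.png',im)
h,s,v=cv2.split(cv2.cvtColor(im,cv2.COLOR_BGR2HSV))
[print(*q) for q in rects(c,'wrist',(s<60)&(v>70),.014,150)]
E
```

```text
t: 0.93
tcp_pos: [0.3801, -0.2517, 0.2225]
orientation: [-3.113, -0.416, 0.001]
wrist_force: [-0.5, -0.0, -0.1]
opening: 0.0879
gripper_force: 0.0
t: 1.77
tcp_pos: [0.6039, 0.076, 0.1483]
orientation: [-2.331, -2.103, 0.003]
wrist_force: [0.4, -0.7, -0.8]
opening: 0.0878
gripper_force: 0.0
t: 1.93
tcp_pos: [0.6045, 0.0758, 0.1487]
orientation: [-2.336, -2.1, 0.002]
wrist_force: [-0.2, 0.3, 1.2]
opening: 0.0879
gripper_force: 0.0
t 1.9 tcp [0.6045 0.0758 0.1487] shift [-0.0001  0.0005 -0.0013] turn 0.003 j6 0.12
364.0 [150. 342.] [ 0.3307 -0.1225] 54 36 1.518
193.5 [172. 312.] [ 0.3948 -0.0641] 32 23 1.223
8253.0 [342. 308.] [ 0.6343 -0.0615] 318 103 -0.031
1272.5 [321. 189.] [0.6044 0.0763] 90 16 1.459
1712.5 [489. 114.] [0.7933 0.1402] 99 26 -0.153
9821.0 [603. 139.] [1.005  0.0939] 455 106 1.538
931.5 [436.   9.] [0.743  0.2483] 73 27 0.043
```

View pics/w1.png

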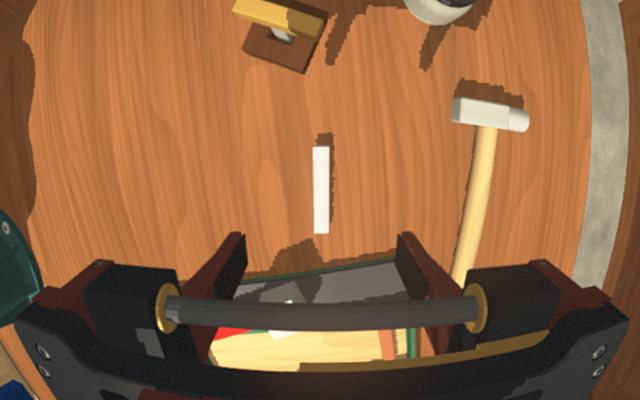

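The wrist view shows the bar at (321,189) → (0.604, 0.076), agreeing with the top view. Grasping it.

```bash
echo '[[0, 0, 0.04, 0], [0, 0, 0.08, 0], [0, 0, 0.11, 0], [0, 0, 0.13, 0], [0, 0, 0.14, 0], [0, 0, 0.1455, 0], [0, 0, 0.1455, 0]]' > next.json && python3 inch.py next.json && echo '[[0, 0, 0, 0], [0, 0, 0, 0], [0, 0, 0, 0], [0, 0, 0, 0], [0, 0, 0, 0], [0, 0, 0, 0], [0, 0, 0, 0], [0, 0, 0, 0]]' > next.json && python3 inch.py next.json 0 40 && echo '[[0, 0, -0.02, 0], [0, 0, -0.05, 0], [0, 0, -0.08, 0], [0, 0, -0.1, 0], [0, 0, -0.1, 0]]' > next.json && python3 inch.py next.json;python3 -c "
from h import *
go([.626,-.2488,.12],.076)"
```

```text
t: 2.57
tcp_pos: [0.6037, 0.073, 0.004]
orientation: [-2.34, -2.095, 0.001]
wrist_force: [0.6, 0.1, 0.7]
opening: 0.0876
gripper_force: 0.0
t: 3.23
tcp_pos: [0.6043, 0.074, 0.0044]
orientation: [-2.339, -2.097, -0.0]
wrist_force: [0.0, 0.7, -0.7]
opening: 0.0382
gripper_force: 0.0
t: 3.65
tcp_pos: [0.6076, 0.0741, 0.1088]
orientation: [2.335, 2.094, 0.009]
wrist_force: [0.3, -0.2, 0.4]
opening: 0.005
gripper_force: 0.0
t 3.6 tcp [0.6076 0.0741 0.1088] shift [-0.319   0.0535 -0.0111] turn -0.185 j6 0.12
```

The fingers hadn't closed yet when I lifted, so I reopen and re-measure the bar.

```bash
cat >> h.py <<'E'
def bars(name='wrist',save=None,z=.014,reg=None):
    c=env.calibration(name); im=env.snapshot(name)[:,:,::-1]
    if save: cv2.imwrite('pics/'+save,im)
    h,s,v=cv2.split(cv2.cvtColor(np.ascontiguousarray(im),cv2.COLOR_BGR2HSV))
    for q in rects(c,name,(s<60)&(v>70),z,60):
        if 78<q[3]<102 and 11<q[4]<24: print(*q)
E
echo '[[0, 0, 0, 0], [0, 0, 0, 0], [0, 0, 0, 0], [0, 0, 0, 0], [0, 0, 0, 0], [0, 0, 0, 0], [0, 0, 0, 0], [0, 0, 0, 0], [0, 0, 0, 0], [0, 0, 0, 0]]' > next.json && python3 inch.py next.json .045 40; python3 -c "
from h import *
bars(); bars('top'); go([.6044,.0763,.003])"
```

```text
t: 4.48
tcp_pos: [0.6043, 0.074, 0.1042]
orientation: [-2.339, -2.097, -0.0]
wrist_force: [0.0, 0.5, 0.5]
opening: 0.0449
gripper_force: 0.0
1699.0 [321. 199.] [0.6044 0.0761] 90 16 1.47
206.5 [175. 260.] [0.4521 0.3603] 92 17 1.476
199.5 [179. 210.] [0.5817 0.3588] 90 17 -1.518
187.0 [410. 179.] [ 0.6734 -0.2427] 90 16 -1.553
t 4.6 tcp [0.6043 0.074  0.1043] shift [ 0.0023 -0.0002  0.1013] turn None j6 0.12
```

```bash
echo '[[0.002, 0, 0.03, 0], [0.002, 0, 0.06, 0], [0.002, 0, 0.085, 0], [0.002, 0, 0.095, 0], [0.002, 0, 0.101, 0], [0.002, 0, 0.101, 0]]' > next.json && python3 inch.py next.json && echo '[[0, 0, 0, 0], [0, 0, 0, 0], [0, 0, 0, 0], [0, 0, 0, 0], [0, 0, 0, 0], [0, 0, 0, 0], [0, 0, 0, 0], [0, 0, 0, 0], [0, 0, 0, 0]]' > next.json && python3 inch.py next.json 0 40 && echo '[[0, 0, -0.02, 0], [0, 0, -0.05, 0], [0, 0, -0.08, 0], [0, 0, -0.1, 0], [0, 0, -0.12, 0], [0, 0, -0.12, 0]]' > next.json && python3 inch.py next.json;python3 -c "
from h import *
go([.626,-.2488,.12],.076)"
```

```text
t: 5.08
tcp_pos: [0.604, 0.076, 0.0025]
orientation: [-2.338, -2.096, 0.002]
wrist_force: [-0.4, 0.8, -0.0]
opening: 0.0447
gripper_force: 0.0
t: 5.83
tcp_pos: [0.605, 0.076, 0.0042]
orientation: [2.339, 2.097, 0.001]
wrist_force: [-1.3, -0.7, 6.2]
opening: 0.0152
gripper_force: 40.0
t: 6.33
tcp_pos: [0.6071, 0.076, 0.1272]
orientation: [2.336, 2.094, 0.008]
wrist_force: [1.4, -1.0, -1.1]
opening: 0.0154
gripper_force: 40.0
t 6.3 tcp [0.6071 0.076  0.1272] shift [-0.3209  0.054   0.0072] turn -0.185 j6 0.12
```

```bash
echo '[[-0.02, 0.003, 0, -0.03], [-0.05, 0.009, 0, -0.06], [-0.085, 0.014, 0, -0.09], [-0.12, 0.02, 0, -0.12], [-0.155, 0.026, 0, -0.15], [-0.19, 0.032, 0, -0.185], [-0.225, 0.038, 0, -0.185], [-0.26, 0.044, 0, -0.185], [-0.29, 0.049, 0, -0.185], [-0.308, 0.052, 0, -0.185]]' > next.json && python3 inch.py next.json && echo '[[-0.007, 0, 0.007, 0], [-0.012, 0, 0.007, 0], [-0.012, 0, 0.007, 0], [-0.012, 0, 0.007, 0]]' > next.json && python3 inch.py next.json;python3 -c "
from h import *
go([.626,-.2488,.009],.076)
c=env.calibration('wrist');cv2.imwrite('pics/w2.png',env.snapshot('wrist')[:,:,::-1])
a=.076; M=np.array([[np.cos(a),-np.sin(a)],[np.sin(a),np.cos(a)]])
for p in [(139,-3),(-139,-3),(139,-113),(139,3),(139,113),(-139,113)]:
  w=np.append(M@np.array(p)/1e3+[.5618,-.1956],.028); print(p,pix(c,'wrist',w).round(0), pix(env.calibration('top'),'top',w).round(0))
"
```

```text
t: 7.17
tcp_pos: [0.622, -0.2392, 0.1214]
orientation: [-2.137, -2.301, 0.002]
wrist_force: [0.8, 0.1, -2.2]
opening: 0.0155
gripper_force: 40.0
t: 7.5
tcp_pos: [0.6231, -0.246, 0.1155]
orientation: [-2.133, -2.303, -0.0]
wrist_force: [0.2, 0.3, -2.0]
opening: 0.0158
gripper_force: 40.0
t 7.5 tcp [ 0.6231 -0.246   0.1155] shift [-0.0032  0.0028  0.1064] turn 0.001 j6 -0.56
(139, -3) [[419. 145.]] [[390. 167.]]
(-139, -3) [[114. 152.]] [[400. 275.]]
(139, -113) [[408. 264.]] [[432. 165.]]
(139, 3) [[419. 138.]] [[388. 167.]]
(139, 113) [[420.  10.]] [[346. 170.]]
(-139, 113) [[112.  33.]] [[354. 278.]]
```

View pics/w2.png

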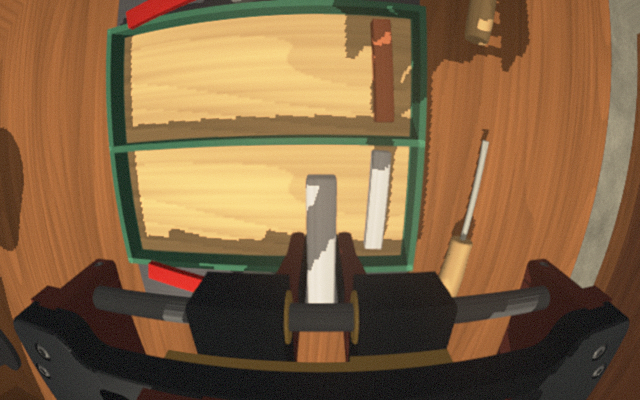

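The wrist view shows the divider at (419,143) and the far left corner at (416,12), within 2–3 mm of my rack pose. The held bar lines up with the tray. I'll lower and release it.

```bash
echo '[[-0.003, 0.003, 0.03, 0], [-0.003, 0.003, 0.06, 0], [-0.003, 0.003, 0.085, 0], [-0.003, 0.003, 0.097, 0], [-0.003, 0.003, 0.103, 0], [-0.003, 0.003, 0.106, 0], [-0.003, 0.003, 0.106, 0]]' > next.json && python3 inch.py next.json && echo '[[0, 0, 0, 0], [0, 0, 0, 0], [0, 0, 0, 0], [0, 0, 0, 0], [0, 0, 0, 0], [0, 0, 0, 0], [0, 0, 0, 0]]' > next.json && python3 inch.py next.json .045 && echo '[[0, 0, -0.03, 0], [0, 0, -0.06, 0], [0, 0, -0.1, 0], [0, 0, -0.14, 0], [0, 0, -0.14, 0]]' > next.json && python3 inch.py next.json;python3 -c "
from h import *
bars(z=.02); bars('top'); go([.5817,.3588,.15],-1.518+np.pi/2)
"
```

```text
t: 8.13
tcp_pos: [0.6272, -0.25, 0.0111]
orientation: [2.134, 2.305, 0.001]
wrist_force: [-0.1, -0.4, -2.2]
opening: 0.0153
gripper_force: 40.0
t: 8.72
tcp_pos: [0.6269, -0.2507, 0.0103]
orientation: [2.136, 2.304, 0.0]
wrist_force: [0.8, 0.2, 0.4]
opening: 0.0451
gripper_force: 0.0
t: 9.13
tcp_pos: [0.6316, -0.253, 0.1591]
orientation: [2.126, 2.295, 0.006]
wrist_force: [0.7, -0.4, 0.5]
opening: 0.0448
gripper_force: 0.0
1239.0 [316. 184.] [ 0.6277 -0.2502] 89 15 -1.493
1294.5 [361. 179.] [ 0.6724 -0.2421] 90 17 -1.533
205.5 [175. 260.] [0.4521 0.3601] 93 17 1.487
61.5 [508. 268.] [ 0.4473 -0.487 ] 97 21 0.49
198.5 [179. 210.] [0.5818 0.3588] 90 17 -1.518
167.0 [412. 196.] [ 0.629  -0.2469] 80 18 -1.494
189.5 [410. 179.] [ 0.674  -0.2415] 94 17 -1.52
t 9.2 tcp [ 0.6282 -0.2514  0.1527] shift [ 6.119e-01 -1.000e-04  1.200e-03] turn 0.023 j6 -0.56
```

```bash
echo '[[0.02, 0, 0, 0], [0.05, 0, 0, 0], [0.085, 0, 0, 0], [0.12, 0, 0, 0], [0.155, 0, 0, 0], [0.19, 0, 0, 0], [0.225, 0, 0, 0], [0.26, 0, 0, 0], [0.295, 0, 0, 0], [0.33, 0, 0, 0]]' > next.json && python3 inch.py next.json && echo '[[0.035, 0, 0, 0], [0.07, 0, 0, 0], [0.105, 0, 0, 0], [0.14, 0, 0, 0], [0.175, 0, 0, 0], [0.21, 0, 0, 0], [0.24, 0, 0, 0.02], [0.265, 0, 0, 0.023], [0.28, 0, 0, 0.023], [0.282, 0, 0, 0.023]]' > next.json && python3 inch.py next.json; echo '[[0, 0, 0, 0], [0, 0, 0, 0]]' > next.json && python3 inch.py next.json;python3 -c "
from h import *
bars(); go([.5817,.3588,.003],-1.518+np.pi/2)
"
```

```text
t: 10.07
tcp_pos: [0.5997, 0.08, 0.1481]
orientation: [-2.134, -2.302, 0.004]
wrist_force: [0.6, 0.4, 0.4]
opening: 0.0451
gripper_force: 0.0
t: 10.9
tcp_pos: [0.5788, 0.3618, 0.1483]
orientation: [-2.158, -2.281, 0.003]
wrist_force: [-0.2, -0.6, 0.7]
opening: 0.0449
gripper_force: 0.0
t: 11.07
tcp_pos: [0.58, 0.358, 0.1494]
orientation: [-2.162, -2.279, 0.003]
wrist_force: [-0.5, -0.0, -0.5]
opening: 0.0446
gripper_force: 0.0
1256.0 [322. 186.] [0.5815 0.361 ] 88 15 -1.523
1321.0 [200. 179.] [0.4536 0.3622] 91 20 1.482
t 11.1 tcp [0.5803 0.3578 0.1497] shift [0.0011 0.0016 0.1467] turn -0.001 j6 0.4
```

```bash
echo '[[0.002, 0.001, 0.04, 0], [0.002, 0.001, 0.08, 0], [0.002, 0.001, 0.115, 0], [0.002, 0.001, 0.135, 0], [0.002, 0.001, 0.144, 0], [0.002, 0.001, 0.147, 0], [0.002, 0.001, 0.147, 0]]' > next.json && python3 inch.py next.json && echo '[[0, 0, 0, 0], [0, 0, 0, 0], [0, 0, 0, 0], [0, 0, 0, 0], [0, 0, 0, 0], [0, 0, 0, 0], [0, 0, 0, 0], [0, 0, 0, 0], [0, 0, 0, 0]]' > next.json && python3 inch.py next.json 0 40 && echo '[[0, 0, -0.02, 0], [0, 0, -0.05, 0], [0, 0, -0.08, 0], [0, 0, -0.11, 0], [0, 0, -0.14, 0], [0, 0, -0.14, 0]]' > next.json && python3 inch.py next.json;python3 -c "
from h import *
go([.5761,-.2526,.14],.076)"
```

```text
t: 11.7
tcp_pos: [0.5818, 0.3608, 0.0034]
orientation: [-2.163, -2.278, 0.0]
wrist_force: [0.7, 0.4, 0.2]
opening: 0.045
gripper_force: 0.0
t: 12.45
tcp_pos: [0.5815, 0.362, 0.0042]
orientation: [2.161, 2.28, 0.001]
wrist_force: [-0.9, 0.1, 6.1]
opening: 0.0157
gripper_force: 40.0
t: 12.95
tcp_pos: [0.5847, 0.3635, 0.1497]
orientation: [2.159, 2.277, 0.015]
wrist_force: [1.3, 1.0, -1.4]
opening: 0.0156
gripper_force: 40.0
t 12.9 tcp [0.5847 0.3635 0.1497] shift [-0.6148 -0.0414  0.0068] turn -0.023 j6 0.4
```

```bash
echo '[[-0.02, 0, 0, 0], [-0.05, -0.003, 0, 0], [-0.085, -0.006, 0, 0], [-0.12, -0.009, 0, 0], [-0.155, -0.012, 0, 0], [-0.19, -0.015, 0, 0], [-0.225, -0.018, 0, 0], [-0.26, -0.021, 0, -0.01], [-0.295, -0.024, 0, -0.023], [-0.33, -0.026, 0, -0.023]]' > next.json && python3 inch.py next.json && echo '[[-0.035, -0.002, 0, 0], [-0.07, -0.004, 0, 0], [-0.105, -0.007, 0, 0], [-0.14, -0.01, 0, 0], [-0.175, -0.012, 0, 0], [-0.21, -0.014, 0, 0], [-0.24, -0.015, 0, 0], [-0.265, -0.015, 0, 0], [-0.28, -0.015, 0, 0], [-0.284, -0.015, 0, 0]]' > next.json && python3 inch.py next.json; echo '[[0, 0, 0, 0], [0, 0, 0, 0]]' > next.json && python3 inch.py next.json;python3 -c "
from h import *
go([.5761,-.2526,.009],.076)
"
```

```text
t: 13.78
tcp_pos: [0.5712, 0.0292, 0.1417]
orientation: [-2.133, -2.304, 0.002]
wrist_force: [0.4, 0.7, -3.2]
opening: 0.0156
gripper_force: 40.0
t: 14.62
tcp_pos: [0.579, -0.2558, 0.1419]
orientation: [-2.138, -2.301, 0.001]
wrist_force: [1.1, 0.8, -3.3]
opening: 0.0153
gripper_force: 40.0
t: 14.78
tcp_pos: [0.5788, -0.252, 0.1425]
orientation: [-2.134, -2.303, -0.0]
wrist_force: [0.3, 1.0, -3.6]
opening: 0.0156
gripper_force: 40.0
t 14.8 tcp [ 0.5788 -0.252   0.1425] shift [-0.0006 -0.0026  0.1335] turn 0.0 j6 -0.6
```

```bash
echo '[[0, -0.003, 0.03, 0], [0, -0.003, 0.06, 0], [0, -0.003, 0.09, 0], [0, -0.003, 0.115, 0], [0, -0.003, 0.126, 0], [0, -0.003, 0.132, 0], [0, -0.003, 0.1335, 0], [0, -0.003, 0.1335, 0]]' > next.json && python3 inch.py next.json && echo '[[0, 0, 0, 0], [0, 0, 0, 0], [0, 0, 0, 0], [0, 0, 0, 0], [0, 0, 0, 0], [0, 0, 0, 0], [0, 0, 0, 0]]' > next.json && python3 inch.py next.json .045 && echo '[[0, 0, -0.03, 0], [0, 0, -0.06, 0], [0, 0, -0.1, 0], [0, 0, -0.14, 0], [0, 0, -0.14, 0]]' > next.json && python3 inch.py next.json;python3 -c "
from h import *
bars(z=.02); bars('top'); go([.4525,.361,.15],1.482-np.pi/2)
"
```

```text
t: 15.45
tcp_pos: [0.577, -0.253, 0.0106]
orientation: [2.134, 2.305, 0.001]
wrist_force: [0.0, -0.5, -1.6]
opening: 0.0154
gripper_force: 40.0
t: 16.03
tcp_pos: [0.5764, -0.2539, 0.0098]
orientation: [2.135, 2.304, 0.0]
wrist_force: [0.4, 0.2, 0.4]
opening: 0.0447
gripper_force: 0.0
t: 16.45
tcp_pos: [0.581, -0.2564, 0.158]
orientation: [2.127, 2.295, 0.005]
wrist_force: [1.0, -0.5, 0.5]
opening: 0.0452
gripper_force: 0.0
1316.5 [366. 185.] [ 0.6272 -0.2506] 90 17 -1.492
1211.0 [316. 185.] [ 0.577  -0.2538] 88 15 -1.493
1304.0 [408. 180.] [ 0.6713 -0.2421] 90 18 -1.537
203.5 [175. 260.] [0.4521 0.3603] 92 17 1.476
168.5 [415. 215.] [ 0.5786 -0.2541] 89 17 -1.488
169.0 [414. 196.] [ 0.6292 -0.2503] 87 18 -1.498
183.5 [410. 179.] [ 0.6734 -0.2415] 93 16 -1.553
t 16.6 tcp [ 0.5777 -0.2546  0.152 ] shift [ 6.233e-01 -7.820e-02  1.000e-04] turn 0.165 j6 -0.6
```

```bash
echo '[[0.02, -0.003, 0, 0], [0.05, -0.006, 0, 0], [0.085, -0.01, 0, 0], [0.12, -0.015, 0, 0], [0.155, -0.02, 0, 0], [0.19, -0.024, 0, 0], [0.225, -0.028, 0, 0], [0.26, -0.033, 0, 0], [0.295, -0.037, 0, 0], [0.33, -0.041, 0, 0]]' > next.json && python3 inch.py next.json && echo '[[0.035, -0.004, 0, 0.03], [0.07, -0.008, 0, 0.06], [0.105, -0.013, 0, 0.09], [0.14, -0.018, 0, 0.12], [0.175, -0.022, 0, 0.15], [0.21, -0.027, 0, 0.165], [0.24, -0.031, 0, 0.165], [0.27, -0.034, 0, 0.165], [0.288, -0.037, 0, 0.165], [0.293, -0.037, 0, 0.165]]' > next.json && python3 inch.py next.json; echo '[[0, 0, 0, 0], [0, 0, 0, 0]]' > next.json && python3 inch.py next.json;python3 -c "
from h import *
bars(); go([.4525,.361,.003],1.482-np.pi/2)
"
```

```text
t: 17.38
tcp_pos: [0.5082, 0.0736, 0.148]
orientation: [-2.134, -2.302, 0.004]
wrist_force: [0.9, 1.2, -0.0]
opening: 0.0451
gripper_force: 0.0
t: 18.22
tcp_pos: [0.4493, 0.3635, 0.1478]
orientation: [-2.314, -2.122, 0.004]
wrist_force: [0.3, -0.3, 0.0]
opening: 0.0454
gripper_force: 0.0
t: 18.38
tcp_pos: [0.4507, 0.3603, 0.1486]
orientation: [2.318, 2.121, -0.004]
wrist_force: [0.2, -0.9, 0.6]
opening: 0.0452
gripper_force: 0.0
1293.5 [322. 187.] [0.451  0.3627] 89 15 1.489
t 18.4 tcp [0.4509 0.36   0.1489] shift [0.0014 0.0017 0.1459] turn -0.001 j6 0.64
```

```bash
echo '[[0.002, 0.001, 0.04, 0], [0.002, 0.001, 0.08, 0], [0.002, 0.001, 0.115, 0], [0.002, 0.001, 0.135, 0], [0.002, 0.001, 0.143, 0], [0.002, 0.001, 0.146, 0], [0.002, 0.001, 0.146, 0]]' > next.json && python3 inch.py next.json && echo '[[0, 0, 0, 0], [0, 0, 0, 0], [0, 0, 0, 0], [0, 0, 0, 0], [0, 0, 0, 0], [0, 0, 0, 0], [0, 0, 0, 0], [0, 0, 0, 0], [0, 0, 0, 0]]' > next.json && python3 inch.py next.json 0 40 && echo '[[0, 0, -0.02, 0], [0, 0, -0.05, 0], [0, 0, -0.08, 0], [0, 0, -0.11, 0], [0, 0, -0.14, 0], [0, 0, -0.14, 0]]' > next.json && python3 inch.py next.json;python3 -c "
from h import *
go([.5263,-.2564,.14],.076)"
```

```text
t: 19.02
tcp_pos: [0.4529, 0.3626, 0.0039]
orientation: [-2.319, -2.119, 0.001]
wrist_force: [0.2, 0.6, -0.2]
opening: 0.0448
gripper_force: 0.0
t: 19.77
tcp_pos: [0.4525, 0.3637, 0.0046]
orientation: [-2.318, -2.12, -0.001]
wrist_force: [-1.2, -0.3, 6.7]
opening: 0.0157
gripper_force: 40.0
t: 20.27
tcp_pos: [0.4556, 0.3655, 0.1494]
orientation: [2.316, 2.12, 0.015]
wrist_force: [0.1, 1.1, -2.3]
opening: 0.0158
gripper_force: 40.0
t 20.3 tcp [0.4556 0.3655 0.1494] shift [-0.6132  0.1255  0.0068] turn -0.165 j6 0.65
```

```bash
echo '[[-0.02, 0.004, 0, 0], [-0.05, 0.01, 0, 0], [-0.085, 0.017, 0, 0], [-0.12, 0.024, 0, 0], [-0.155, 0.031, 0, 0], [-0.19, 0.038, 0, 0], [-0.225, 0.045, 0, 0], [-0.26, 0.052, 0, 0], [-0.295, 0.059, 0, 0], [-0.33, 0.067, 0, 0]]' > next.json && python3 inch.py next.json && echo '[[-0.035, 0.008, 0, -0.03], [-0.07, 0.015, 0, -0.06], [-0.105, 0.023, 0, -0.09], [-0.14, 0.031, 0, -0.12], [-0.175, 0.038, 0, -0.15], [-0.21, 0.045, 0, -0.165], [-0.24, 0.051, 0, -0.165], [-0.265, 0.056, 0, -0.165], [-0.28, 0.058, 0, -0.165], [-0.283, 0.058, 0, -0.165]]' > next.json && python3 inch.py next.json; echo '[[0, 0, 0, 0], [0, 0, 0, 0]]' > next.json && python3 inch.py next.json;python3 -c "
from h import *
go([.5263,-.2564,.009],.076)
"
```

```text
t: 21.1
tcp_pos: [0.4885, 0.0272, 0.1427]
orientation: [-2.317, -2.12, 0.002]
wrist_force: [-0.2, 0.0, -3.7]
opening: 0.0157
gripper_force: 40.0
t: 21.93
tcp_pos: [0.5223, -0.2607, 0.1427]
orientation: [-2.138, -2.302, 0.001]
wrist_force: [1.3, -0.7, -3.7]
opening: 0.0158
gripper_force: 40.0
t: 22.1
tcp_pos: [0.5216, -0.2566, 0.143]
orientation: [-2.134, -2.302, -0.0]
wrist_force: [0.2, 0.0, -2.4]
opening: 0.0153
gripper_force: 40.0
t 22.1 tcp [ 0.5216 -0.2566  0.143 ] shift [-0.0004  0.0049  0.1339] turn 0.0 j6 -0.65
```

```bash
echo '[[0, 0.004, 0.03, 0], [0, 0.005, 0.06, 0], [0, 0.005, 0.09, 0], [0, 0.005, 0.115, 0], [0, 0.005, 0.126, 0], [0, 0.005, 0.132, 0], [0, 0.005, 0.134, 0], [0, 0.005, 0.134, 0]]' > next.json && python3 inch.py next.json && echo '[[0, 0, 0, 0], [0, 0, 0, 0], [0, 0, 0, 0], [0, 0, 0, 0], [0, 0, 0, 0], [0, 0, 0, 0], [0, 0, 0, 0]]' > next.json && python3 inch.py next.json .045 && echo '[[0, 0, -0.03, 0], [0, 0, -0.06, 0], [0, 0, -0.1, 0], [0, 0, -0.14, 0], [0, 0, -0.16, 0], [0, 0, -0.16, 0], [0, 0, -0.16, 0]]' > next.json && python3 inch.py next.json;python3 -c "
from h import *
bars(z=.02); bars('top',save='top2.png'); go([.5884,.2307,.17],1.028)
"
```

```text
t: 22.77
tcp_pos: [0.5273, -0.2565, 0.0108]
orientation: [-2.134, -2.305, -0.0]
wrist_force: [-0.4, -0.1, -2.5]
opening: 0.0158
gripper_force: 40.0
t: 23.35
tcp_pos: [0.5276, -0.258, 0.0098]
orientation: [2.136, 2.304, 0.0]
wrist_force: [0.8, 0.3, 1.3]
opening: 0.0447
gripper_force: 0.0
t: 23.93
tcp_pos: [0.5282, -0.2584, 0.171]
orientation: [2.133, 2.302, 0.001]
wrist_force: [-0.2, 0.2, -0.2]
opening: 0.0451
gripper_force: 0.0
1185.5 [412. 185.] [ 0.6265 -0.251 ] 90 18 -1.494
1162.5 [367. 184.] [ 0.5768 -0.2541] 88 17 -1.495
1152.0 [320. 185.] [ 0.5281 -0.2585] 89 15 -1.501
1142.0 [450. 181.] [ 0.6705 -0.2423] 90 20 -1.54
194.0 [418. 234.] [ 0.529  -0.2593] 92 17 -1.493
169.0 [414. 215.] [ 0.5785 -0.2515] 84 17 -1.495
194.5 [414. 196.] [ 0.6294 -0.2522] 91 18 -1.498
186.5 [410. 179.] [ 0.6734 -0.2427] 90 16 -1.553
t 24.0 tcp [ 0.5265 -0.2573  0.1684] shift [ 0.4819  0.0987 -0.001 ] turn -0.952 j6 -0.65
```

View pics/top2.png

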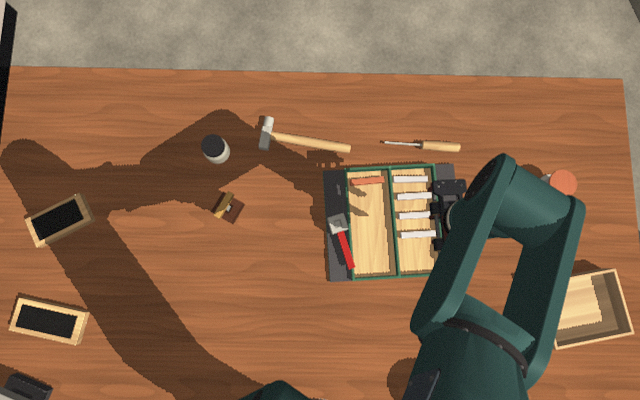

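The top view shows all three bars in the right tray beside the sample, at columns 397–437 and rows 196–234, with no loose silver left. Now the key.

```bash
echo '[[0.02, 0.004, 0, 0], [0.05, 0.01, 0, 0], [0.085, 0.017, 0, 0], [0.12, 0.024, 0, 0], [0.155, 0.031, 0, 0], [0.19, 0.038, 0, 0], [0.22, 0.045, 0, 0], [0.24, 0.05, 0, 0]]' > next.json && python3 inch.py next.json .05 && echo '[[0.035, 0.007, 0, -0.1], [0.07, 0.014, 0, -0.2], [0.105, 0.021, 0, -0.3], [0.14, 0.028, 0, -0.4], [0.175, 0.035, 0, -0.5], [0.2, 0.042, 0, -0.6], [0.222, 0.047, 0, -0.7], [0.238, 0.049, 0, -0.8], [0.242, 0.049, 0, -0.9], [0.242, 0.049, 0, -0.952]]' > next.json && python3 inch.py next.json; echo '[[0, 0, 0, 0], [0, 0, 0, 0], [0, 0, 0, 0]]' > next.json && python3 inch.py next.json;python3 - <<'E'
from h import *
go([.5884,.2307,.17],1.028)
c=env.calibration('wrist'); im=np.ascontiguousarray(env.snapshot('wrist')[:,:,::-1]); cv2.imwrite('pics/w3.png',im)
h,s,v=cv2.split(cv2.cvtColor(im,cv2.COLOR_BGR2HSV))
m=(h>16)&(h<32)&(s>110)&(v>60)
[print(*q) for q in rects(c,'wrist',m,.082,300)]
E
```

```text
t: 24.7
tcp_pos: [0.5574, -0.0117, 0.1674]
orientation: [-2.131, -2.302, 0.003]
wrist_force: [-0.6, 0.3, -0.8]
opening: 0.0497
gripper_force: 0.0
t: 25.53
tcp_pos: [0.588, 0.2316, 0.1669]
orientation: [-0.83, -3.026, 0.003]
wrist_force: [0.7, 0.3, 0.6]
opening: 0.0496
gripper_force: 0.0
t: 25.78
tcp_pos: [0.5889, 0.2298, 0.1684]
orientation: [-0.845, -3.024, 0.002]
wrist_force: [-0.6, 0.3, 0.4]
opening: 0.0501
gripper_force: 0.0
t 25.8 tcp [0.5889 0.2298 0.1684] shift [ 0.0009  0.0006 -0.0016] turn -0.002 j6 -0.76
3248.5 [350. 359.] [0.7699 0.1928] 353 54 1.025
447.5 [417. 313.] [0.7414 0.2517] 71 18 -0.376
458.5 [225. 313.] [0.6407 0.0838] 73 18 -0.713
432.5 [ 58. 245.] [ 0.4772 -0.0593] 67 63 0.066
1424.0 [322. 199.] [0.5861 0.2328] 72 17 -0.513
1378.5 [578.  28.] [0.5477 0.571 ] 119 74 -1.076
```

View pics/w3.png

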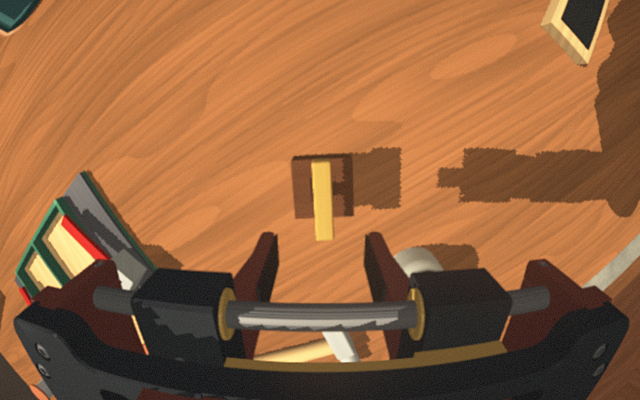

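```bash
python3 -c "
from h import *
go([.5861,.2326,.056],1.055)"
```

```text
t 25.8 tcp [0.5891 0.2297 0.1688] shift [0.0039 0.001  0.1128] turn -0.029 j6 -0.76
```

```bash
echo '[[0.004, 0.001, 0.03, -0.03], [0.004, 0.001, 0.06, -0.03], [0.004, 0.001, 0.085, -0.03], [0.004, 0.001, 0.1, -0.03], [0.004, 0.001, 0.108, -0.03], [0.004, 0.001, 0.113, -0.03], [0.004, 0.001, 0.113, -0.03]]' > next.json && python3 inch.py next.json && echo '[[0, 0, 0, 0], [0, 0, 0, 0], [0, 0, 0, 0], [0, 0, 0, 0], [0, 0, 0, 0], [0, 0, 0, 0], [0, 0, 0, 0], [0, 0, 0, 0], [0, 0, 0, 0], [0, 0, 0, 0]]' > next.json && python3 inch.py next.json 0 50 && python3 -c "
from h import *
go([.5861,.2326,.056],1.055)
o=env.observe();print(o['wrist_force'].round(1),o['moment'].round(2))"; echo '[[0, 0, -0.01, 0], [0, 0, -0.02, 0], [0, 0, -0.035, 0], [0, 0, -0.055, 0], [0, 0, -0.08, 0], [0, 0, -0.1, 0], [0, 0, -0.115, 0], [0, 0, -0.12, 0], [0, 0, -0.12, 0]]' > next.json && python3 inch.py next.json; python3 -c "
from h import *
go([.5861,.2326,.176],1.055)
o=env.observe();print(o['wrist_force'].round(1),o['moment'].round(2))"
```

```text
t: 26.42
tcp_pos: [0.5865, 0.2328, 0.0562]
orientation: [-0.798, -3.038, 0.001]
wrist_force: [0.7, -0.6, -0.5]
opening: 0.05
gripper_force: 0.0
t: 27.25
tcp_pos: [0.5871, 0.2333, 0.0573]
orientation: [0.797, 3.038, 0.001]
wrist_force: [-0.7, -0.2, 5.3]
opening: 0.0155
gripper_force: 50.0
t 27.2 tcp [0.5871 0.2333 0.0573] shift [ 0.0005 -0.0011  0.0013] turn 0.003 j6 -0.79
[-0.7 -0.2  5.3] [ 0.04 -0.07  0.  ]
t: 28.0
tcp_pos: [0.5876, 0.2334, 0.1788]
orientation: [0.796, 3.036, 0.003]
wrist_force: [0.2, -0.5, -2.5]
opening: 0.0159
gripper_force: 50.0
t 28.0 tcp [0.5876 0.2334 0.1788] shift [ 0.0009 -0.0015  0.0027] turn 0.003 j6 -0.79
[ 0.2 -0.5 -2.5] [ 0.   -0.19 -0.01]
```

```bash
echo '[[-0.02, 0, 0, 0], [-0.05, 0, 0, 0], [-0.08, 0, 0, 0], [-0.1, 0, 0, 0], [-0.1, 0, 0, 0], [-0.1, 0, 0, 0], [-0.1, 0, 0, 0]]' > next.json && python3 inch.py next.json
python3 - <<'E'
from h import *
s=env.observe(); c=env.calibration('wrist'); im=np.ascontiguousarray(env.snapshot('wrist')[:,:,::-1]); cv2.imwrite('pics/w4.png',im)
h,ss,v=cv2.split(cv2.cvtColor(im,cv2.COLOR_BGR2HSV))
m=(h>16)&(h<32)&(ss>110)&(v>60)
r=R.from_rotvec(s['orientation']); print(s['tcp_pos'],r.as_matrix()[:,1])
for q in rects(c,'wrist',m,s['tcp_pos'][2]+.0247,300):
    print(*q, 'tool',r.inv().apply(np.append(q[2],s['tcp_pos'][2])-s['tcp_pos']).round(4))
a=pix(c,'wrist',[.5865,.2325,.034])[0].astype(int); print(a)
x0,y0=a-60; cr=im[max(y0,0):y0+120,max(x0,0):x0+120]; print(x0,y0); cv2.imwrite('pics/w4s.png',cv2.resize(cr,None,fx=5,fy=5,interpolation=cv2.INTER_NEAREST))
E
```

```text
t: 28.58
tcp_pos: [0.6723, 0.1841, 0.1753]
orientation: [-0.796, -3.036, 0.001]
wrist_force: [-0.1, 0.8, -2.3]
opening: 0.016
gripper_force: 50.0
[0.67230119 0.18411907 0.17525795] [ 0.49081834  0.87126035 -0.00166033]
2980.5 [310. 362.] [0.7272 0.1418] 194 15 1.06 tool [-0.0686 -0.0099 -0.0002]
3172.5 [320. 251.] [0.6645 0.1887] 58 17 -0.537 tool [0.009  0.0002 0.    ]
663.0 [ 54. 199.] [0.5657 0.065 ] 75 34 0.063 tool [ 0.0344 -0.1561  0.0004]
[321  90]
261 30
```

View pics/w4.png

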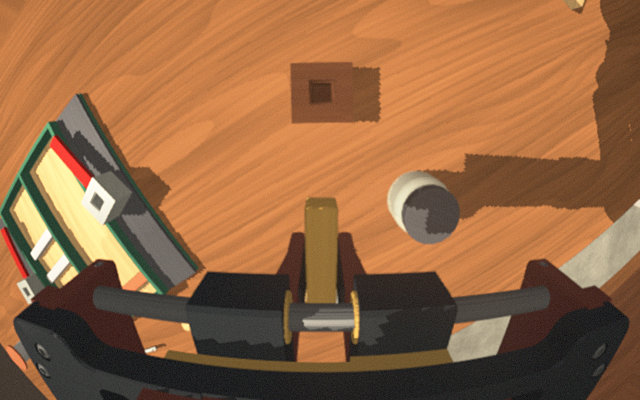

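View pics/w4s.png

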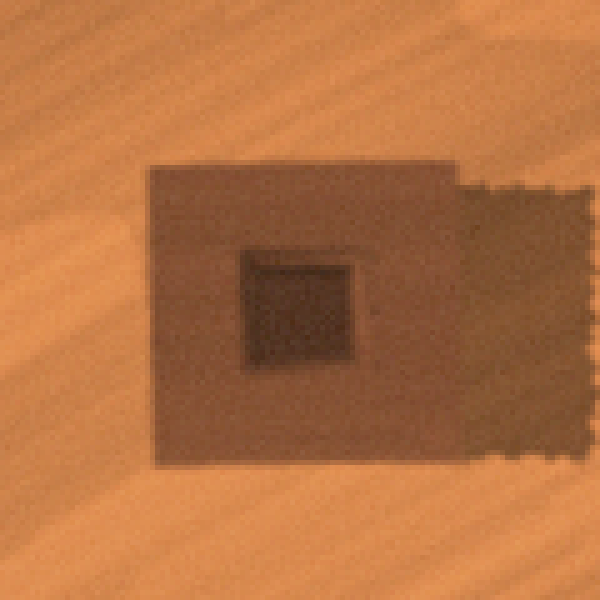

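The wrist view shows the stand's empty hole at (320,91), the jar at (425,205) and the held key handle from row 198 at column 320. I'll compute the stand centre and the grip offset numerically.

Run:
```python
from h import *
im=cv2.imread('pics/w4.png'); s=env.observe(); c=env.calibration('wrist'); r=R.from_rotvec(s['orientation'])
print('eye tool',r.inv().apply(c['eye']-s['tcp_pos']).round(4),'axis',r.inv().apply(R.from_rotvec(c['attitude']).as_matrix()[:,2]).round(3))
u=[(291,63.4),(352.4,62.4),(354,122),(292,123)]
for z in (.034,0): w=plane(c,'wrist',u,z); print(z,w.round(4).tolist(),np.linalg.norm(w-np.roll(w,-1,0),axis=1).round(4), w.mean(0).round(4))
hole=[(243,252),(352,262),(354,360),(245,372)]
w=plane(c,'wrist',np.array(hole)/5+[261,30],.034); print('hole',w.round(4).tolist(),w.mean(0).round(4),np.linalg.norm(w-np.roll(w,-1,0),axis=1).round(4))
for off in (0,.003):
  for dz in (.0247,.0047): print(off,dz,pix(c,'wrist',s['tcp_pos']+r.apply([[.035+off,.008,-dz],[.035+off,-.008,-dz]])).round(1).tolist())
hsv=cv2.cvtColor(im,cv2.COLOR_BGR2HSV)
for y in range(188,222,1): print(y,hsv[y,312:330].mean(0).round(0).astype(int).tolist(),end=' ')
```

```text
eye tool [ 0.078   0.     -0.1621] axis [-0.284  0.     0.959]
0.034 [[0.5484, 0.2209], [0.5766, 0.273], [0.629, 0.2457], [0.6002, 0.1925]] [0.0592 0.0591 0.0604 0.0591] [0.5886 0.233 ]
0 [[0.5421, 0.2207], [0.5734, 0.2786], [0.6317, 0.2483], [0.5997, 0.1891]] [0.0658 0.0657 0.0672 0.0657] [0.5867 0.2342]
hole [[0.5723, 0.228], [0.5844, 0.2453], [0.6014, 0.2362], [0.5931, 0.2167]] [0.5878 0.2316] [0.0211 0.0193 0.0212 0.0237]
0 0.0247 [[337.9, 204.7], [303.5, 204.8]]
0 0.0047 [[335.9, 193.4], [305.6, 193.4]]
0.003 0.0247 [[338.0, 198.6], [303.4, 198.6]]
0.003 0.0047 [[336.0, 187.9], [305.5, 187.9]]
188 [13, 163, 211] 189 [13, 163, 209] 190 [13, 162, 209] 191 [12, 161, 209] 192 [13, 163, 206] 193 [13, 163, 206] 194 [12, 161, 208] 195 [12, 161, 207] 196 [13, 162, 197] 197 [14, 160, 167] 198 [17, 160, 136] 199 [18, 158, 127] 200 [18, 158, 126] 201 [18, 160, 127] 202 [18, 159, 128] 203 [17, 158, 128] 204 [18, 160, 128] 205 [18, 160, 129] 206 [18, 160, 134] 207 [18, 161, 148] 208 [18, 163, 157] 209 [18, 160, 154] 210 [18, 159, 150] 211 [18, 161, 151] 212 [18, 160, 152] 213 [18, 160, 152] 214 [18, 159, 152] 215 [18, 160, 152] 216 [18, 160, 152] 217 [18, 161, 152] 218 [18, 159, 152] 219 [18, 161, 152] 220 [18, 161, 152] 221 [18, 160, 151]
```

```bash
python3 -c "
from h import *
go([.652,-.355,.17],1.406)"
```

```text
t 28.6 tcp [0.6722 0.1844 0.1756] shift [-0.2469 -0.48    0.0057] turn -0.348 j6 -0.89
```

```bash
echo '[[-0.008, -0.015, 0, 0], [-0.02, -0.038, 0, 0], [-0.035, -0.068, 0, 0], [-0.05, -0.097, 0, 0], [-0.065, -0.126, 0, 0], [-0.08, -0.155, 0, 0], [-0.095, -0.185, 0, 0], [-0.11, -0.214, 0, 0], [-0.125, -0.243, 0, 0]]' > next.json && python3 inch.py next.json && echo '[[-0.015, -0.029, 0, -0.05], [-0.03, -0.058, 0, -0.1], [-0.045, -0.087, 0, -0.15], [-0.06, -0.117, 0, -0.2], [-0.075, -0.146, 0, -0.25], [-0.09, -0.175, 0, -0.3], [-0.105, -0.204, 0, -0.348], [-0.116, -0.225, 0, -0.348], [-0.122, -0.236, 0, -0.348], [-0.122, -0.237, 0, -0.348]]' > next.json && python3 inch.py next.json; echo '[[0, 0, 0, 0], [0, 0, 0, 0], [0, 0, 0, 0]]' > next.json && python3 inch.py next.json;python3 - <<'E'
from h import *
go([.652,-.355,.17],1.406)
c=env.calibration('wrist'); im=np.ascontiguousarray(env.snapshot('wrist')[:,:,::-1]); cv2.imwrite('pics/w5.png',im)
a=pix(c,'wrist',[.573,-.342,.052])[0].astype(int)
x0,y0=np.maximum(a-60,0); print(x0,y0); cv2.imwrite('pics/w5s.png',cv2.resize(im[y0:y0+120,x0:x0+120],None,fx=5,fy=5,interpolation=cv2.INTER_NEAREST))
h,s,v=cv2.split(cv2.cvtColor(im,cv2.COLOR_BGR2HSV))
[print(*q) for q in rects(c,'wrist',((h<5)|(h>174))&(s>180)&(v>90),.039,100)]
E
```

```text
t: 29.38
tcp_pos: [0.6622, -0.0903, 0.1769]
orientation: [-0.795, -3.039, 0.0]
wrist_force: [0.4, -0.4, -2.0]
opening: 0.0158
gripper_force: 50.0
t: 30.22
tcp_pos: [0.6526, -0.3578, 0.1765]
orientation: [-0.263, -3.13, 0.001]
wrist_force: [1.0, 0.6, -2.5]
opening: 0.0156
gripper_force: 50.0
t: 30.47
tcp_pos: [0.6536, -0.3532, 0.1767]
orientation: [-0.256, -3.131, -0.002]
wrist_force: [-0.3, -0.2, -1.7]
opening: 0.0157
gripper_force: 50.0
t 30.5 tcp [ 0.6536 -0.3532  0.1767] shift [ 0.0013 -0.0021  0.0067] turn 0.002 j6 -2.0
258 47
658.0 [540.  25.] [ 0.4978 -0.0709] 68 23 0.316
1356.0 [317.  41.] [ 0.5069 -0.3326] 84 17 -0.16
```

View pics/w5s.png

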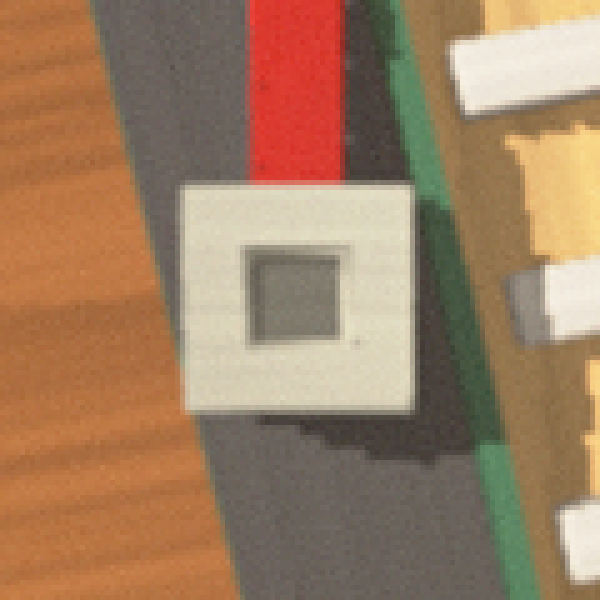

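The crop shows the hub's square top, corners about (181,186)–(415,412), with the socket centred near (297,298) and the red bar going straight up. Computing its position:

```bash
cat > sock.py <<'E'
from h import *
im=cv2.imread('pics/w5.png'); s=env.observe(); c=env.calibration('wrist')
w=plane(c,'wrist',np.array([(181,186),(415,185),(415,412),(186,412)])/5+[258,47],.052)
e=[w[1]-w[0],w[2]-w[1],w[2]-w[3],w[3]-w[0]]
print(w.round(4).tolist(),w.mean(0).round(4),[(round(np.linalg.norm(k),4),round((np.arctan2(k[1],k[0])+np.pi/4)%(np.pi/2)-np.pi/4,3)) for k in e])
w2=plane(c,'wrist',np.array([(244,246),(350,246),(340,344),(246,346)])/5+[258,47],.052); print(w2.mean(0).round(4))
x0,y0=258,47; h,S,v=cv2.split(cv2.cvtColor(im[y0:y0+120,x0:x0+120],cv2.COLOR_BGR2HSV))
m=((S<65)&(v>150)).astype(np.uint8); m[:, 84:]=0
k=max(cv2.findContours(m,cv2.RETR_EXTERNAL,cv2.CHAIN_APPROX_NONE)[0],key=cv2.contourArea).reshape(-1,2)
print('hub rect',rects(c,'wrist',cv2.copyMakeBorder(m,y0,400-y0-m.shape[0],x0,640-x0-m.shape[1],cv2.BORDER_CONSTANT),.052,300))
# handle end rows
V=im[:,:,:].max(2); print([int(V[y,312:330].mean()) for y in range(190,214)])
hs=cv2.cvtColor(im,cv2.COLOR_BGR2HSV); row=hs[230,290:350]; print([int(x) for x in row[:,2]])
r=R.from_rotvec(s['orientation']); print('handle pred',pix(c,'wrist',s['tcp_pos']+r.apply([[.035,0,-.0247],[.035,0,-.0047],[.02,.008,-.0247],[.02,-.008,-.0247]])).round(1).tolist())
E
python3 sock.py
```

```text
[[0.5482, -0.3604], [0.5551, -0.3184], [0.5967, -0.325], [0.5898, -0.3667]] [ 0.5725 -0.3426] [(np.float64(0.0426), np.float64(-0.161)), (np.float64(0.0422), np.float64(-0.157)), (np.float64(0.0422), np.float64(-0.164)), (np.float64(0.0421), np.float64(-0.148))]
[ 0.5719 -0.3433]
hub rect [(2018.5, array([317., 106.]), array([ 0.5722, -0.3433]), 42, 42, np.float32(1.405))]
[107, 105, 106, 108, 109, 111, 114, 124, 133, 136, 137, 138, 139, 139, 137, 139, 151, 176, 207, 220, 222, 222, 223, 223]
[182, 182, 186, 180, 187, 181, 187, 182, 177, 181, 182, 184, 182, 183, 194, 222, 238, 239, 232, 227, 225, 225, 226, 223, 222, 222, 221, 224, 222, 225, 221, 226, 223, 226, 225, 223, 224, 223, 223, 218, 219, 219, 221, 221, 204, 169, 135, 111, 101, 102, 104, 110, 108, 107, 104, 105, 105, 105, 103, 106]
handle pred [[320.7, 204.7], [320.7, 193.4], [337.4, 234.4], [304.1, 234.5]]
```

```bash
python3 -c "
from h import *
go([.5712,-.3425,.112],1.411)"
```

```text
t 30.5 tcp [ 0.6538 -0.3533  0.1768] shift [ 0.0832 -0.0027  0.0649] turn -0.003 j6 -2.0
```

```bash
echo '[[0.015, 0, 0, 0], [0.035, -0.001, 0, 0], [0.055, -0.002, 0.01, 0], [0.07, -0.003, 0.025, 0], [0.08, -0.003, 0.04, 0], [0.083, -0.003, 0.055, -0.003], [0.083, -0.003, 0.065, -0.003], [0.083, -0.003, 0.065, -0.003], [0.083, -0.003, 0.065, -0.003]]' > next.json && python3 inch.py next.json;python3 - <<'E'
from h import *
go([.5712,-.3425,.112],1.411)
s=env.observe();print(s['wrist_force'].round(2),s['moment'].round(3))
c=env.calibration('side'); im=env.snapshot('side')[:,:,::-1]
a=pix(c,'side',[.5723,-.3431,.07])[0].astype(int); print(a, pix(c,'side',[[.5723,-.3431,.052],[.5723,-.3431,.112]]))
x0,y0=a-50; cv2.imwrite('pics/s5.png',cv2.resize(im[y0:y0+90,x0:x0+100],None,fx=6,fy=6,interpolation=cv2.INTER_CUBIC)); print(x0,y0)
E
```

```text
t: 31.27
tcp_pos: [0.5717, -0.344, 0.1116]
orientation: [-0.252, -3.131, -0.001]
wrist_force: [0.2, 0.1, -0.8]
opening: 0.0155
gripper_force: 50.0
t 31.3 tcp [ 0.5717 -0.344   0.1116] shift [ 0.0007  0.0014 -0.0004] turn -0.001 j6 -2.06
[ 0.16  0.08 -0.78] [-0.011 -0.137 -0.002]
[372 295] [[371.59932108 301.77941862]
 [374.12912027 278.76719807]]
322 245
```

View pics/s5.png

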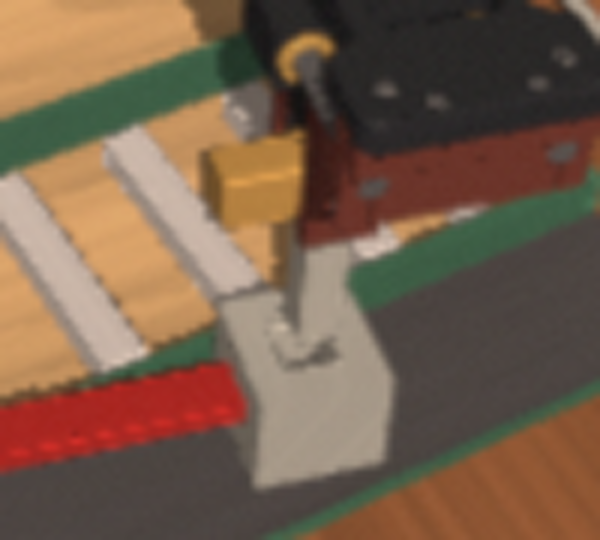

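The side crop shows the shank directly above the socket in the hub. I'll descend slowly, watching the force.

```bash
echo '[[0.0007, 0.0014, 0.002, 0], [0.0007, 0.0014, 0.004, 0], [0.0007, 0.0014, 0.006, 0], [0.0007, 0.0014, 0.008, 0], [0.0007, 0.0014, 0.01, 0], [0.0007, 0.0014, 0.012, 0], [0.0007, 0.0014, 0.012, 0], [0.0007, 0.0014, 0.012, 0]]' > next.json && python3 inch.py next.json;python3 - <<'E'
from h import *
go([.5712,-.3425,.072],1.411)
s=env.observe();print(s['wrist_force'].round(2),s['moment'].round(3))
E
```

```text
t: 31.98
tcp_pos: [0.5706, -0.3432, 0.0995]
orientation: [-0.254, -3.131, -0.001]
wrist_force: [-0.4, -0.1, -1.7]
opening: 0.0158
gripper_force: 50.0
t 32.0 tcp [ 0.5706 -0.3432  0.0995] shift [-0.0005  0.0007  0.0275] turn -0.002 j6 -2.05
[-0.38 -0.06 -1.66] [ 0.02  -0.173  0.003]
```

Foot about 4 mm below the mouth with no contact force; continuing.

```bash
echo '[[0, 0.0005, 0.002, 0], [0, 0.0005, 0.004, 0], [0, 0.0005, 0.006, 0], [0, 0.0005, 0.008, 0], [0, 0.0005, 0.008, 0]]' > next.json && python3 inch.py next.json;echo '[[0, 0, 0.003, 0], [0, 0, 0.006, 0], [0, 0, 0.009, 0], [0, 0, 0.012, 0], [0, 0, 0.012, 0]]' > next.json && python3 inch.py next.json;python3 - <<'E'
from h import *
go([.5712,-.3425,.073],1.411)
s=env.observe();print(s['wrist_force'].round(2),s['moment'].round(3))
E
```

```text
t: 32.4
tcp_pos: [0.5705, -0.3425, 0.0911]
orientation: [-0.254, -3.131, -0.001]
wrist_force: [-0.3, -0.6, -2.5]
opening: 0.0156
gripper_force: 50.0
t: 32.82
tcp_pos: [0.5704, -0.3424, 0.0788]
orientation: [-0.254, -3.13, -0.001]
wrist_force: [-0.1, -0.2, -2.0]
opening: 0.0156
gripper_force: 50.0
t 32.8 tcp [ 0.5704 -0.3424  0.0788] shift [-0.0009  0.      0.0058] turn -0.002 j6 -2.05
[-0.13 -0.22 -1.99] [ 0.062 -0.154 -0.026]
```

```bash
echo '[[0, 0, 0.002, 0], [0, 0, 0.004, 0], [0, 0, 0.005, 0], [0, 0, 0.006, 0], [0, 0, 0.006, 0]]' > next.json && python3 inch.py next.json; echo '[[0, 0, 0.001, 0], [0, 0, 0.001, 0], [0, 0, 0.001, 0]]' > next.json && python3 inch.py next.json
```

```text
t: 33.23
tcp_pos: [0.5707, -0.3426, 0.0735]
orientation: [-0.254, -3.131, -0.0]
wrist_force: [-0.8, 0.3, -2.2]
opening: 0.016
gripper_force: 50.0
t: 33.48
tcp_pos: [0.571, -0.3428, 0.0733]
orientation: [0.254, 3.131, -0.0]
wrist_force: [-1.0, 1.6, 2.8]
opening: 0.0155
gripper_force: 50.0
```

Seated on the socket floor. Turning clockwise, with a small correction for the grip offset.

```bash
echo '[[0, 0, 0, 0.06], [0, 0, 0, 0.14], [0, 0, 0, 0.22], [0, 0, 0, 0.3], [0, 0, 0, 0.38], [0, 0.0003, 0, 0.46], [0, 0.0004, 0, 0.54], [-0.0002, 0.0005, 0, 0.62], [-0.0003, 0.0006, 0, 0.7], [-0.0003, 0.0006, 0, 0.7]]' > next.json && python3 inch.py next.json
python3 - <<'E'
from h import *
go([.571,-.3425,.073],.14)
s=env.observe();print(s['wrist_force'].round(2),s['moment'].round(3))
E
```

```text
t: 34.32
tcp_pos: [0.5711, -0.3421, 0.0733]
orientation: [-1.316, -2.853, 0.0]
wrist_force: [-2.5, 1.1, 5.2]
opening: 0.0156
gripper_force: 50.0
t 34.3 tcp [ 0.5711 -0.3421  0.0733] shift [-0.0002 -0.0003  0.0003] turn 0.566 j6 -1.35
[-2.53  1.12  5.17] [0.288 0.3   0.075]
```

```bash
echo '[[0, 0, 0, 0.08], [0, 0, 0, 0.16], [0, 0, 0, 0.24], [0, 0, 0, 0.32], [0, 0, 0, 0.4], [-0.0003, 0.0003, 0, 0.48], [-0.0005, 0.0003, 0, 0.55], [-0.0007, 0.0003, 0, 0.6], [-0.0007, 0.0003, 0, 0.64], [-0.0007, 0.0003, 0, 0.64]]' > next.json && python3 inch.py next.json
python3 - <<'E'
from h import *
go([.571,-.3425,.073],0)
s=env.observe();print(s['wrist_force'].round(2),s['moment'].round(3))
E
echo '[[0, 0, 0, 0.03], [0, 0, 0, 0.06], [0, 0, 0, 0.1], [0, 0, 0, 0.1]]' > next.json && python3 inch.py next.json;python3 - <<'E'
from h import *
go([.571,-.3425,.073],0)
s=env.observe();print(s['wrist_force'].round(2),s['moment'].round(3))
E
```

```text
t: 35.15
tcp_pos: [0.5719, -0.342, 0.0733]
orientation: [-2.142, -2.297, -0.001]
wrist_force: [-1.3, 2.6, 5.3]
opening: 0.0158
gripper_force: 50.0
t 35.1 tcp [ 0.5719 -0.342   0.0733] shift [-0.0004 -0.0009  0.0003] turn 0.07 j6 -0.71
[-1.27  2.59  5.27] [0.506 0.262 0.109]
t: 35.48
tcp_pos: [0.572, -0.3421, 0.0733]
orientation: [-2.255, -2.187, -0.001]
wrist_force: [-2.1, 2.3, 5.2]
opening: 0.0159
gripper_force: 50.0
t 35.5 tcp [ 0.572  -0.3421  0.0733] shift [-0.0005 -0.001   0.0003] turn -0.03 j6 -0.61
[-2.15  2.34  5.16] [0.465 0.181 0.069]
```

```bash
cat > ms.py <<'E'
from h import *
go([.571,-.3425,.073],0)
s=env.observe();print(s['wrist_force'].round(2),s['moment'].round(3))
E
echo '[[0, 0, 0, 0.03], [0, 0, 0, 0.05], [0, 0, 0, 0.05], [0, 0, 0, 0.05]]' > next.json && python3 inch.py next.json; python3 ms.py;echo '[[0, 0, 0, 0.03], [0, 0, 0, 0.05], [0, 0, 0, 0.05], [0, 0, 0, 0.05]]' > next.json && python3 inch.py next.json; python3 ms.py
```

```text
t: 35.82
tcp_pos: [0.572, -0.3421, 0.0733]
orientation: [-2.306, -2.133, -0.001]
wrist_force: [-1.1, 2.4, 5.3]
opening: 0.0158
gripper_force: 50.0
t 35.8 tcp [ 0.572  -0.3421  0.0733] shift [-0.0005 -0.001   0.0003] turn -0.078 j6 -0.57
[-1.14  2.45  5.33] [0.536 0.191 0.206]
t: 36.15
tcp_pos: [0.5721, -0.3421, 0.0733]
orientation: [-2.358, -2.076, -0.0]
wrist_force: [-1.3, 2.7, 4.5]
opening: 0.0153
gripper_force: 50.2
t 36.1 tcp [ 0.5721 -0.3421  0.0733] shift [-0.0005 -0.001   0.0003] turn -0.127 j6 -0.52
[-1.28  2.73  4.48] [0.436 0.157 0.691]
```

The moment jumped to 0.69 N·m, so the lock is at its stop. I'll turn back inside the play and check the red bar's angle.

```bash
echo '[[0, 0, -0.0005, -0.06], [0, 0, -0.0005, -0.12], [0, 0, -0.0005, -0.15], [0, 0, -0.0005, -0.15], [0, 0, -0.0005, -0.15]]' > next.json && python3 inch.py next.json; python3 ms.py
python3 - <<'E'
from h import *
for n in('wrist','side','top'):
    c=env.calibration(n); im=np.ascontiguousarray(env.snapshot(n)[:,:,::-1]); cv2.imwrite(f'pics/{n}6.png',im)
    h,s,v=cv2.split(cv2.cvtColor(im,cv2.COLOR_BGR2HSV)); print(n)
    [print(*q) for q in rects(c,n,((h<5)|(h>174))&(s>180)&(v>80),.039,60)]
E
```

```text
t: 36.57
tcp_pos: [0.5721, -0.3424, 0.0733]
orientation: [2.2, 2.243, 0.001]
wrist_force: [-0.5, 1.8, 1.8]
opening: 0.016
gripper_force: 50.0
t 36.6 tcp [ 0.5721 -0.3424  0.0733] shift [-0.0001 -0.0011  0.0003] turn 0.019 j6 -0.66
[-0.51  1.78  1.8 ] [ 0.267 -0.01   0.035]
wrist
2798.0 [315. 112.] [ 0.5665 -0.2739] 93 17 -1.498
side
126.5 [356. 287.] [ 0.5682 -0.2879] 44 18 -1.502
218.5 [281. 234.] [ 0.4854 -0.076 ] 96 24 0.324
top
205.0 [346. 250.] [ 0.485  -0.0716] 93 18 0.315
174.0 [425. 218.] [ 0.5668 -0.2727] 93 16 -1.516
```

View pics/wrist6.png

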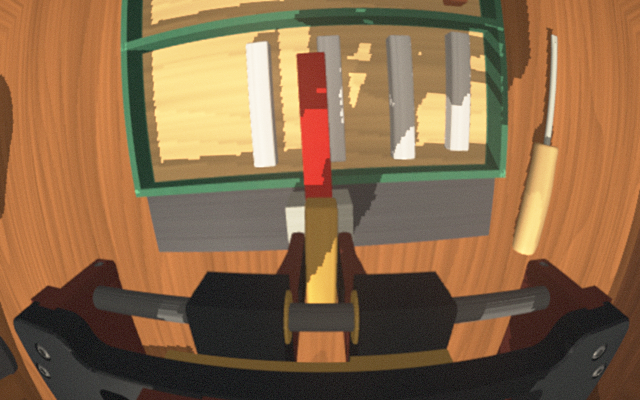

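The red bar lies at −1.498 rad, straight across the tray (the stop predicts −1.495), spanning rows 52–195 in the view, with all bars flat beneath it. Drawing the key out.

```bash
echo '[[0, 0, -0.003, -0.03], [0, 0, -0.007, -0.05], [0, 0, -0.012, -0.05], [0, 0, -0.018, -0.05], [0, 0, -0.024, -0.05], [0, 0, -0.032, -0.05], [0, 0, -0.04, -0.05], [0, 0, -0.05, -0.05], [0, 0, -0.06, -0.05]]' > next.json && python3 inch.py next.json; echo '[[0, 0, -0.02, 0], [0, 0, -0.04, 0], [0, 0, -0.05, 0], [0, 0, -0.05, 0], [0, 0, -0.05, 0]]' > next.json && python3 inch.py next.json; python3 ms.py;  python3 - <<'E'
from h import *
go([.5871,.2333,.17],1.058)
n='wrist';c=env.calibration(n); im=np.ascontiguousarray(env.snapshot(n)[:,:,::-1]); cv2.imwrite('pics/w7.png',im)
h,s,v=cv2.split(cv2.cvtColor(im,cv2.COLOR_BGR2HSV))
[print(*q) for q in rects(c,n,((h<5)|(h>174))&(s>180)&(v>80),.039,60)]
V=im.max(2); print([int(V[y,312:330].mean()) for y in range(186,214)])
E
```

```text
t: 37.47
tcp_pos: [0.572, -0.3425, 0.1344]
orientation: [2.143, 2.296, 0.0]
wrist_force: [0.3, 1.0, -2.5]
opening: 0.0157
gripper_force: 50.0
t: 37.88
tcp_pos: [0.5722, -0.3427, 0.1839]
orientation: [2.143, 2.296, 0.0]
wrist_force: [-0.4, 0.1, -3.3]
opening: 0.0155
gripper_force: 50.0
t 37.9 tcp [ 0.5722 -0.3427  0.1839] shift [ 0.0004 -0.0013  0.1109] turn 0.069 j6 -0.71
[-0.44  0.11 -3.27] [-0.064 -0.087 -0.002]
t 37.9 tcp [ 0.5722 -0.3427  0.1839] shift [0.5736 0.0546 0.0135] turn -0.989 j6 -0.71
1361.0 [320. 124.] [ 0.5669 -0.2742] 92 16 -1.503
[136, 138, 138, 137, 136, 133, 121, 116, 116, 116, 115, 113, 111, 112, 112, 112, 112, 112, 113, 112, 115, 121, 129, 133, 132, 135, 136, 136]
```

```bash
echo '[[0.02, 0.002, 0, 0], [0.05, 0.005, 0, 0], [0.085, 0.008, 0, 0], [0.12, 0.011, 0, 0], [0.155, 0.015, 0, 0], [0.19, 0.018, 0, 0], [0.22, 0.021, 0, 0], [0.25, 0.024, 0, 0], [0.28, 0.027, 0, 0], [0.31, 0.03, 0, 0]]' > next.json && python3 inch.py next.json && echo '[[0.03, 0.003, 0, -0.1], [0.06, 0.006, 0, -0.2], [0.09, 0.009, 0, -0.3], [0.12, 0.012, 0, -0.4], [0.15, 0.015, 0, -0.5], [0.18, 0.018, 0, -0.6], [0.21, 0.021, 0, -0.7], [0.235, 0.024, 0, -0.8], [0.255, 0.025, 0, -0.9], [0.263, 0.025, 0, -0.989]]' > next.json && python3 inch.py next.json; echo '[[0, 0, 0, 0], [0, 0, 0, 0], [0, 0, 0, 0]]' > next.json && python3 inch.py next.json
python3 - <<'E'
from h import *
go([.5871,.2333,.092],1.06)
E
```

```text
t: 38.77
tcp_pos: [0.5792, -0.0295, 0.1817]
orientation: [-2.142, -2.295, 0.002]
wrist_force: [0.6, 0.3, -1.8]
opening: 0.0156
gripper_force: 50.0
t: 39.6
tcp_pos: [0.5861, 0.2357, 0.1815]
orientation: [-0.785, -3.039, 0.0]
wrist_force: [-0.4, -0.1, -1.6]
opening: 0.0158
gripper_force: 50.0
t: 39.85
tcp_pos: [0.5867, 0.232, 0.1823]
orientation: [-0.801, -3.036, 0.002]
wrist_force: [0.0, 0.1, -0.9]
opening: 0.0156
gripper_force: 50.0
t 39.9 tcp [0.5867 0.232  0.1823] shift [0.0002 0.0015 0.0903] turn -0.005 j6 -0.79
```

```bash
echo '[[0, 0.0015, 0.03, -0.005], [0, 0.0015, 0.055, -0.005], [0, 0.0015, 0.075, -0.005], [0, 0.0015, 0.085, -0.005], [0, 0.0015, 0.09, -0.005], [0, 0.0015, 0.09, -0.005], [0, 0.0015, 0.09, -0.005]]' > next.json && python3 inch.py next.json; echo '[[0, 0, 0.004, 0], [0, 0, 0.008, 0], [0, 0, 0.012, 0], [0, 0, 0.016, 0], [0, 0, 0.016, 0]]' > next.json && python3 inch.py next.json
python3 - <<'E'
from h import *
go([.5871,.2333,.0575],1.06)
s=env.observe();print(s['wrist_force'].round(2),s['moment'].round(3))
E
```

```text
t: 40.43
tcp_pos: [0.5887, 0.2339, 0.094]
orientation: [0.79, 3.04, 0.001]
wrist_force: [0.3, 0.3, -2.0]
opening: 0.016
gripper_force: 50.0
t: 40.85
tcp_pos: [0.5874, 0.2341, 0.0765]
orientation: [-0.789, -3.04, 0.001]
wrist_force: [0.2, 0.2, -2.3]
opening: 0.0162
gripper_force: 50.0
t 40.9 tcp [0.5874 0.2341 0.0765] shift [-0.0001 -0.0008  0.019 ] turn 0.003 j6 -0.79
[ 0.2   0.22 -2.32] [-0.023 -0.058  0.064]
```

Foot is about 9 mm into the hole with no contact force. Lowering to the floor, then releasing.

```bash
echo '[[0, -0.0006, 0.005, 0], [0, -0.0006, 0.01, 0], [0, -0.0006, 0.014, 0], [0, -0.0006, 0.017, 0], [0, -0.0006, 0.0185, 0], [0, -0.0006, 0.019, 0], [0, -0.0006, 0.019, 0]]' > next.json && python3 inch.py next.json; echo '[[0, 0, 0, 0], [0, 0, 0, 0], [0, 0, 0, 0], [0, 0, 0, 0], [0, 0, 0, 0], [0, 0, 0, 0], [0, 0, 0, 0], [0, 0, 0, 0]]' > next.json && python3 inch.py next.json .05; echo '[[0, 0, -0.01, 0], [0, 0, -0.03, 0], [0, 0, -0.06, 0], [0, 0, -0.095, 0], [0, 0, -0.13, 0], [0, 0, -0.13, 0], [0, 0, -0.13, 0]]' > next.json && python3 inch.py next.json
python3 - <<'E'
from h import *
n='wrist';c=env.calibration(n); im=np.ascontiguousarray(env.snapshot(n)[:,:,::-1]); cv2.imwrite('pics/w8.png',im)
h,s,v=cv2.split(cv2.cvtColor(im,cv2.COLOR_BGR2HSV))
[print(*q) for q in rects(c,n,(h>16)&(h<32)&(s>110)&(v>60),.082,800)]
bars('top',save='top8.png')
E
```

```text
t: 41.43
tcp_pos: [0.5877, 0.2337, 0.0581]
orientation: [-0.789, -3.041, -0.0]
wrist_force: [-0.3, 0.7, -2.1]
opening: 0.0156
gripper_force: 50.0
t: 42.1
tcp_pos: [0.5877, 0.2337, 0.0583]
orientation: [-0.789, -3.041, -0.0]
wrist_force: [0.3, 0.5, 1.1]
opening: 0.0497
gripper_force: 0.0
t: 42.68
tcp_pos: [0.5896, 0.2342, 0.1917]
orientation: [0.788, 3.036, 0.005]
wrist_force: [-0.9, 0.5, 0.9]
opening: 0.0498
gripper_force: 0.0
2795.5 [365. 361.] [0.8108 0.1913] 389 30 1.059
1197.5 [319. 194.] [0.5872 0.2342] 71 16 -0.517
1461.5 [571.  33.] [0.544  0.5835] 135 74 -1.07
197.5 [414. 243.] [ 0.5044 -0.2506] 92 17 1.439
98.5 [414. 214.] [ 0.5811 -0.2534] 91 15 -1.43
191.5 [414. 196.] [ 0.6294 -0.2522] 91 17 -1.501
186.5 [410. 179.] [ 0.6734 -0.2427] 90 16 -1.553
```

View pics/w8.png

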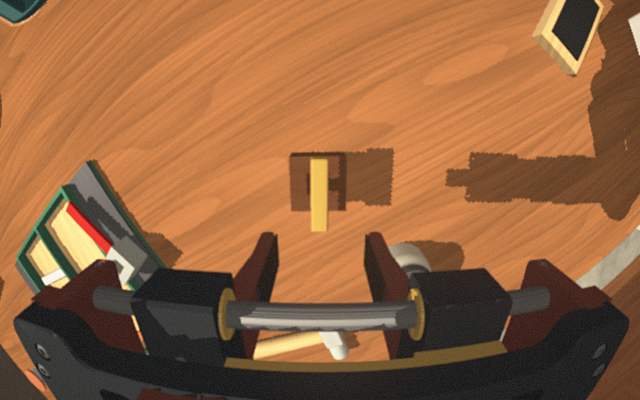

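View pics/top8.png

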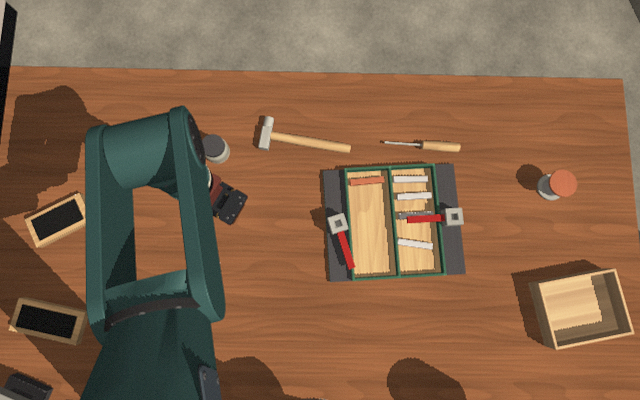

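The wrist view shows the key upright in its stand, handle at (319,194) and matching its original pose. The top view shows the red bar across the right tray, (405–445, 217), with four silver bars flat in that tray. One of them has been nudged about 2.5 cm but still lies flat inside. Handing in.

```bash
python3 -c "
from rig import env
print(env.sign_off())"
```

```text
the job is handed in; nothing more can be done
None
```

The job is handed in (no result came back): all three loose silver bars lie flat in the right-hand silver tray, its red locking bar is across at the end stop, and the key is back upright in its stand, at about 43 s.

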